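Close the dust box's shutter with the hooked pole

ROBOT

A 7-joint arm with a two-finger parallel gripper is mounted at the origin on the work surface. World frame = base frame: x ahead of the robot, y to its left, z up, the work surface at z = 0. Lengths are in m, angles in rad, forces in N, time in s.
With the tool pointing down it reaches from about 0.425 to 0.925 m from the base axis. Payload 6.8 kg.
Tool frame: the origin (TCP) lies at the centre of the arm's flange, where the gripper is bolted on; the fingertips stand 182 mm ahead of it and the grasp point (between the pads) lies 163 mm ahead of it (robot.grip_depth is the distance from the TCP to the grasp point, in m); z points along the fingers, y is the line along which they close (so a half turn about z gives the same grasp; the last joint's range is limited). The gripper opens to 88 mm and grips with 3 to 60 N. Pads are 20 mm wide; open, the fingers measure 115 mm over their backs; the gripper's body (75 mm by 178 mm) begins 61 mm behind the grasp point.
Start: joints at [-1.249, 0.477, 0.022, 1.555, -0.011, 1.109, -0.083], TCP at [0.281, 0.614, 0.405] pointing down, gripper open.
Joint ranges: [-2.96, 2.96], [-0.34, 2.1], [-1.41, 1.46], [0.24, 2.44], [-1.37, 4.51], [0.17, 1.92], [-2.96, 2.96]. Speed limits (rad/s): [2.39, 2.39, 3.14, 3.14, 3.14, 3.14, 3.14].

INTERFACE

Orientations are given as a 3x3 rotation matrix whose columns are the frame's x, y, z axes.
In Python, from station import robot, cams, workorder, spotter gives the robot as it stands.
- The arm moves only by the shell command python3 -m handwheel 'ROWS' [OPENING] [FORCE]. ROWS is JSON, one flat list of numbers, 6 for each row, row after row: the shift along the tool's x, y, z in mm, then the turn, a rotation vector about the tool's x, y, z in rad. A call has 1 to 5 rows; each row is the pose to reach, as a shift and turn from the pose commanded when the call began, along the tool's axes at that moment; what a row does not reach only later rows make up. A row lasts 1/12 s, in which the tool goes at most 41.7 mm and 7.16 degrees, less where a joint would pass 70% of its speed; a pose out of reach is approached as far as the arm can. A call with a gripper value outside its range is refused whole. OPENING is the opening in per cent of the stroke, from 0 (shut) to 100 (fully open), set as the call begins (- or left out, the last holds). The fingers move at their own pace and stop on an object; FORCE is the grip in N (left out, the last holds). Time passes only in rows, so rows that repeat a pose let the fingers close. It gives the time, the measured TCP pose, the force, the opening and the grip force at its end, in the units of the state.
- robot.observe(): the state, without advancing time (a new reading comes with each control period).
- cams.capture(name): name is "side" or "top"; returns the picture (480x640x3 uint8, red, green, blue); there is no depth.
- cams.camera_info(name): a dict with "fx", "fy", "cx", "cy" (pixels), "origin" and "rotation" of the camera in the world. Camera axes: x right, y up, looking along -z (the intrinsics and any distortion apply to the point x, -y, -z); pixel columns grow to the right and rows downward; lengths in m; the calibration is good to about 2 mm. A picture is of the moment at which its call begins. camera_info takes no time and is no camera call.
- workorder.sign_off(): hands the job in; it is judged then, once.
Trained networks look in the newest picture that a camera, given by its name, has taken for a name from the list of things; names that differ only in an ending like _2 or _b are one class to them, and where a whole thing is asked for, a point or a joint stands for the part that bears it (a point fixed in the world has none). Each returns a list of dicts, best first, with "score" (0 to 1); they miss things now and then, are a little off and sometimes report something else, mostly with a low value. They report only what shows in the picture. A call takes as long as a camera call. They do not tell look-alikes from the thing itself.
- spotter.search_frame(camera, target): "rect" ([left, top, right, bottom] in pixels, round what is visible of it).
- spotter.trace(camera, target): "pixels" (480x640 bool, what is visible of it) and "rect" ([left, top, right, bottom] in pixels, round what is visible of it).
- spotter.pinpoint(camera, target): "point" ([row, column] in pixels: a listed point, or the origin of a listed thing).
The state is a dict: "t": time; "qpos": joint angles; "dq": joint speeds; "joint_efforts": joint torques, N m; "position": TCP position; "orientation": TCP orientation; "wrist_force": force on the tool from outside, world axes, zero at the start; "ft_torque": the same for the moment, N m; "opening": finger opening in m; "gripper_force": force on a finger pad.
Only numpy, scipy, OpenCV 4.12 (cv2) and the standard library are available. Lean on these libraries where they do the work, as an engineer would, in place of code of your own. Each camera call takes 0.05 s, during which the arm holds its last target. There are 200 camera calls.

TASK

Take the hooked pole from its rest, put its hook down into the ring on the raised shutter of the dust box and ease the shutter fully shut with it, without slamming. Then unhook the pole and lay it back in its own rest the way it lay, with the shutter still shut. Touch the shutter with the pole only, and leave the other things on the table where they are.

Things in the scene. Friction and masses are not known exactly. Their poses are not given: they have to be found in the camera images.
- pole: Hooked pole, 120 g, balanced within 40 mm in front of its origin, the centre of its wooden handle: a bar 160 (x) x 18 (y) x 24 (z) mm. An 8 mm steel rod runs on along +x, on the centre line, to x = 210 mm and is bent square down (-z) there into a prong. Starts level in rest_hook, z up, prong hanging free; grip the handle across its 18 mm, between the rest's posts.
- hook_tip (a point): Lower end of the hook's prong (8 mm thick, round end), at (210, 0, -34) mm in the pole's frame, same axes. The rod's underside is 30 mm above it.
- rest_hook: The pole's own rest, black, fixed, on the left or right. Origin: on the table, under its centre. Base 170 (x) x 70 x 8 mm; posts at x = -60 and +60 mm, 18 mm long, 50 wide, 48 high, each with two flared cheeks on top (to 67 mm high; 21 mm apart below, 35 at the mouth) that hold the handle. Pole home: its origin at (0, 0, 60) mm here, give or take 6 mm in x, +x axes alike.
- rest_straight: The twin rest on the other side, with the push rod in it. Fixed, same sizes, origin and axes as rest_hook.
- dust_box: Steel dust box, fixed, 360 mm wide (y), 190 high, from x = 20 to 260 mm. Origin: on the table, in the shutter's plane, at mid width; +x points into the box, the shutter's front faces -x. Guide posts 305 mm high, 30 x 22 mm, stand at the front corners, outer sides at y = -180 and +180 mm.
- shutter (a joint): How far the shutter is raised, m: 0 = fully shut on the sill, at most 0.12. Grey panel in an aluminium frame, 312 wide, 152 high, 10 mm thick, 0.3 kg, top edge 178 mm above the table when shut; slides straight up and down. Friction keeps it where it is left; pushing it down takes 2 to 3 N, lifting about 8 N.
- ring (a point): Centre of the steel ring, which lies level (hole opens up and down), 40 mm wide inside, 56 outside, of 8 mm bar. It stands 40 mm in front (dust box -x) of the shutter's plane, at mid width, 174 mm above the table plus the value of joint shutter; moves with the shutter. Axes of the dust box.
- straight_rod: Push rod: same handle and length as the pole, but a round 32 mm rubber pad at the end instead of a hook; lies in the other rest. Origin: centre of its handle. Leave it.
- stone_model: Bystander: plaster model of a jaw, 65 x 60 x 29 mm high, loose, in front of the box. Origin: centre of its underside.
- mixing_bowl: Bystander: rubber bowl, 100 mm across, 55 mm high, loose, in front of the box. Origin: centre of its underside.
- wax_jar: Bystander: white jar, 52 mm across, 60 mm high, loose, in front of the box. Origin: centre of its underside.
- bottle: Bystander: white bottle, 60 mm across, 150 mm high, loose, far left. Origin: centre of its underside.
- beaker: Bystander: steel beaker, 70 mm across, 90 mm high, loose, far right. Origin: centre of its underside.
Things that resemble listed ones, but are neither listed nor needed, are in the scene too. Leave any blue or green look-alike of the rest_hook alone.

How it is judged:
By the outcome, as a careful person would: the job done as asked, in the order asked, and still so for the second after the job is handed in, with the robot touching nothing.
It also fails if it takes over 61 s, if anything falls off the work surface, if the arm or the gripper's body presses on something with over 40 N, if the wrist force passes 120 N, or if a joint passes its speed limit or range.

## Working session

There is one attempt and no reset: what is moved stays moved. The work goes in short steps, Python scripts to look and compute and a shell command to move; the robot and the scene stay as the last step left them, time stands still between calls to the robot, and variables do not carry over. Pictures are saved under pics/ and viewed, at most 14 in all, crops included, and the job is handed in when it is done.

```bash
mkdir -p pics; ls; python3 - <<'E'
from station import robot,cams,workorder,spotter
import cv2,numpy as np
s=robot.observe();print(s['t'],s['position'],np.round(s['orientation'],3).tolist(),s['opening'])
for c in('side','top'):
    im=cams.capture(c);cv2.imwrite(f'pics/{c}0.png',im[...,::-1])
    print(cams.camera_info(c))
    for n in['pole','hook_tip','rest_hook','rest_straight','straight_rod','dust_box','ring','shutter','stone_model','mixing_bowl','wax_jar']:
        print(c,n,[(round(d['score'],2),np.round(d['point']).tolist()) for d in spotter.pinpoint(c,n)][:4] if n!='shutter' else [(round(d['score'],2),d['rect']) for d in spotter.search_frame(c,n)][:3])
E
```

```text
pics
0.0 [0.28114172 0.61337039 0.40369095] [[-0.909, 0.417, -0.001], [0.417, 0.909, -0.002], [-0.0, -0.002, -1.0]] 0.08777818618098893
{'fx': 562.3509615038962, 'fy': 562.3509615038962, 'cx': 313.43063184317623, 'cy': 250.7469095150787, 'origin': array([-0.337998  , -1.066715  ,  1.08137208]), 'rotation': array([[ 0.73422947,  0.40392873, -0.5456635 ],
       [-0.6789004 ,  0.43548674, -0.59113919],
       [-0.00114888,  0.80448299,  0.59397458]])}
side pole [(0.67, [320.0, 321.0])]
side hook_tip [(0.64, [297.0, 378.0])]
side rest_hook [(0.9, [444.0, 422.0]), (0.75, [387.0, 340.0]), (0.62, [336.0, 320.0])]
side rest_straight []
side straight_rod [(0.8, [232.0, 201.0])]
side dust_box [(0.8, [242.0, 316.0])]
side ring []
side shutter [(0.61, [288.5, 153.2, 357.4, 232.1])]
side stone_model [(0.58, [261.0, 273.0])]
side mixing_bowl [(0.74, [283.0, 304.0])]
side wax_jar []
{'fx': 453.3490314709183, 'fy': 453.3490314709183, 'cx': 324.05186815514617, 'cy': 247.79629420087755, 'origin': array([ 0.38934278, -0.09190544,  1.43589589]), 'rotation': array([[ 0.01868417,  0.99519605, -0.09610266],
       [-0.99973524,  0.01988703,  0.01157374],
       [ 0.01342934,  0.09586097,  0.99530414]])}
top pole [(0.9, [287.0, 382.0])]
top hook_tip [(0.94, [224.0, 389.0])]
top rest_hook [(0.93, [310.0, 499.0]), (0.65, [312.0, 435.0]), (0.63, [285.0, 381.0])]
top rest_straight [(0.66, [286.0, 196.0])]
top straight_rod [(0.65, [287.0, 192.0])]
top dust_box [(0.67, [192.0, 282.0])]
top ring [(0.88, [181.0, 273.0]), (0.49, [223.0, 387.0])]
top shutter [(0.75, [215.4, 162.7, 334.0, 195.9]), (0.27, [259.5, 237.0, 282.3, 259.3])]
top stone_model [(0.73, [249.0, 273.0])]
top mixing_bowl [(0.9, [246.0, 315.0]), (0.41, [288.0, 382.0]), (0.35, [249.0, 269.0])]
top wax_jar [(0.6, [292.0, 297.0])]
```

View pics/top0.png

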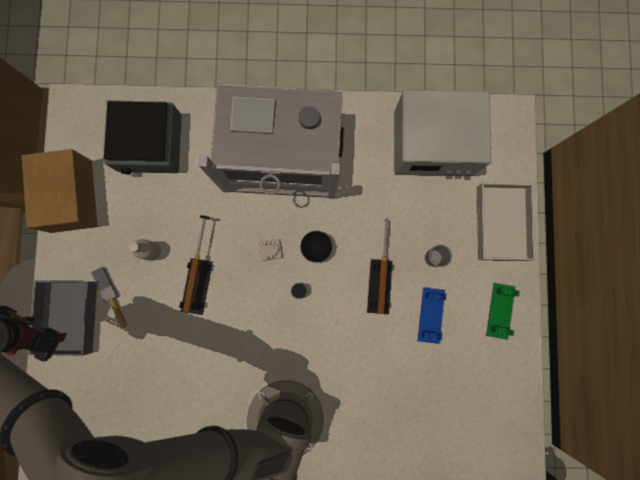

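View pics/side0.png

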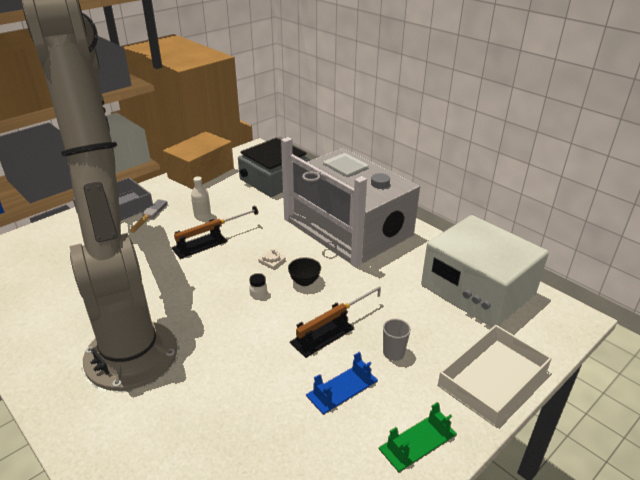

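Top picture: two black rests hold wooden-handled tools. The left one, at (197,285), ends in a wide pad at (208,217), so it is the push rod. The right one, at (380,285), has a thin end at (387,220). The blue (431,315) and green (502,310) rests are empty decoys. The shutter ring is at (270,183), and there is a second ring shape at (302,199), possibly its shadow. In the side picture the right tool's end, at (379,291), bends down, so I choose that one and will check it in a close crop.

```bash
python3 - <<'E'
import cv2,numpy as np
t=cv2.imread('pics/top0.png');s=cv2.imread('pics/side0.png')
r=lambda a,w,h:cv2.resize(a,(w,h),interpolation=cv2.INTER_CUBIC)
A=r(t[205:325,350:410],300,600)      # x5
B=r(s[270:360,280:395],500,391)      # x4.35
C=r(t[145:205,195:355],500,188)
o=np.zeros((600,800,3),np.uint8);o[:,:300]=A;o[:391,300:]=B;o[400:588,300:]=C
cv2.imwrite('pics/crop1.png',o)
cv2.imwrite('pics/crop2.png',r(s[130:270,265:385],600*120//140,600))
E
```

```text
(no output)
```

View pics/crop1.png

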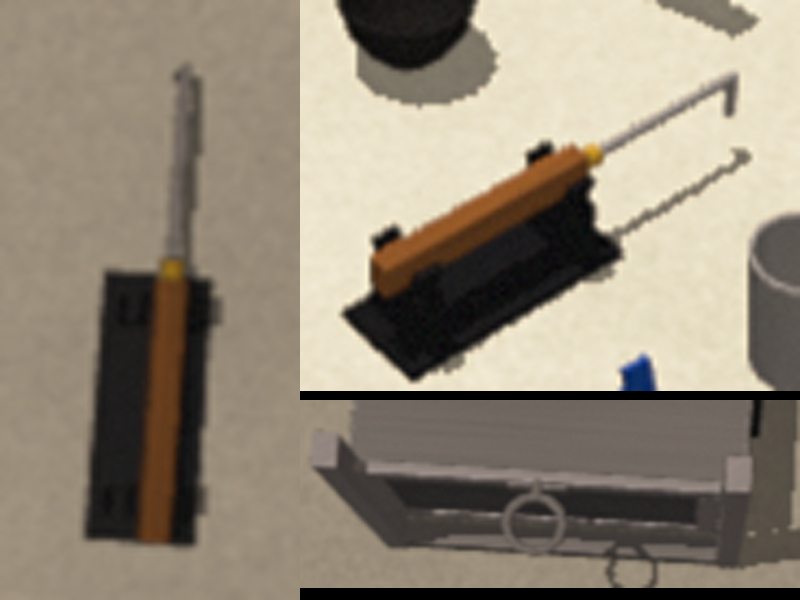

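View pics/crop2.png

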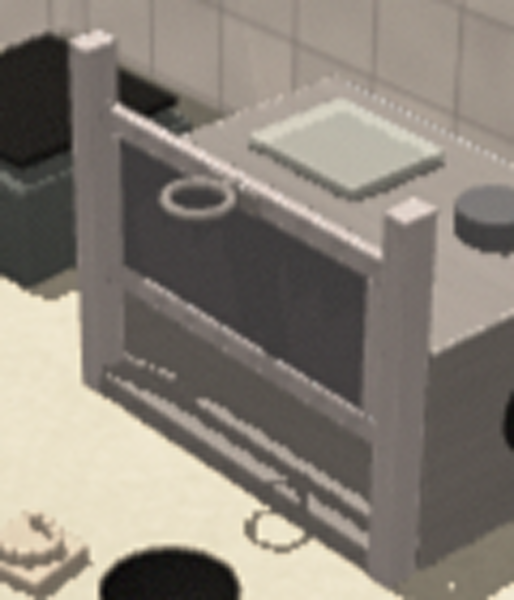

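The pick is confirmed. The rod end is bent down with a prong at side (379,296), the brass ferrule is at top (385,259), and it lies in the black rest. The second ring shape is a shadow. Now I'll triangulate.

```bash
cat > h.py <<'E'
from station import robot,cams,workorder,spotter
import cv2,numpy as np
def ray(c,u,v):
    i=cams.camera_info(c);d=i['rotation']@np.array([(u-i['cx'])/i['fx'],-(v-i['cy'])/i['fy'],-1]);return i['origin'],d/np.linalg.norm(d)
def atz(c,u,v,z):
    o,d=ray(c,u,v);return o+d*(z-o[2])/d[2]
def tri(a,b):
    A=0;B=0;
    R=[ray('top',*a),ray('side',*b)]
    for o,d in R:
        P=np.eye(3)-np.outer(d,d);A=A+P;B=B+P@o
    p=np.linalg.solve(A,B);return p,max(np.linalg.norm((np.eye(3)-np.outer(d,d))@(p-o)) for o,d in R)
def proj(c,p):
    i=cams.camera_info(c);q=i['rotation'].T@(np.array(p)-i['origin']);return np.array([i['cx']-i['fx']*q[0]/q[2],i['cy']+i['fy']*q[1]/q[2]])
E
python3 - <<'E'
from h import *
np.set_printoptions(precision=4,suppress=True)
print('back',atz('top',380.6,313.2,.072),'front',atz('top',384.6,260.4,.072),'ferr end',atz('top',384.6,256.5,.064))
print('bend top',tri((386.8,219),(380,287.2)), atz('top',386.8,219,.062),atz('side',380,287.2,.064))
print('tip',atz('side',378.9,296,.026))
# side handle: back top end edge centre and front
f=lambda x,y:(280+(x-300)/4.348,270+y/4.348)
print('side back top',atz('side',*f(385,255),.072),'front top',atz('side',*f(582,152),.072))
print('ring',tri((269.6,184.4),(311.4,176.4)))
print('postL',tri((203,158.8),(286.7,139.8)),atz('side',286.7,139.8,.305));print('postR',tri((335.2,165.2),(360.9,179.5)),atz('side',360.9,179.5,.305))
# rest base corners, z=.008, crop x5
for u,v in((105,272),(212,283),(88,537),(194,545)): print('rest',atz('top',350+u/5,205+v/5,.008))
E
```

```text
back [ 0.3282 -0.2803  0.072 ] front [ 0.4865 -0.2913  0.072 ] ferr end [ 0.4989 -0.2924  0.064 ]
bend top (array([ 0.6179, -0.3017,  0.059 ]), np.float64(0.0035909517742618424)) [ 0.6146 -0.2988  0.062 ] [ 0.6166 -0.3071  0.064 ]
tip [ 0.6209 -0.3025  0.026 ]
side back top [ 0.3368 -0.2832  0.072 ] front top [ 0.4853 -0.2984  0.072 ]
ring (array([0.6718, 0.0401, 0.2536]), np.float64(0.002925183342686033))
postL (array([0.7222, 0.2083, 0.2994]), np.float64(0.0008357344268444866)) [0.7153 0.1987 0.305 ]
postR (array([ 0.7121, -0.1292,  0.2977]), np.float64(0.0009849894373389516)) [ 0.7013 -0.1375  0.305 ]
rest [ 0.4933 -0.2576  0.008 ]
rest [ 0.4877 -0.3254  0.008 ]
rest [ 0.3271 -0.2484  0.008 ]
rest [ 0.3233 -0.3148  0.008 ]
```

```bash
python3 -m handwheel '[-29,-24.5,0,0,0,-0.073,-58,-49,0,0,0,-0.146,-87,-73,0,0,0,-0.219,-116,-98,0,0,0,-0.292,-145,-122,0,0,0,-0.365]' 100 10
python3 -m handwheel '[-17,-31,0,0,0,0,-35,-62,0,0,0,0,-52,-94,0,0,0,0,-70,-125,0,0,0,0,-87,-156,0,0,0,0]'
python3 -m handwheel '[-17,-31,0,0,0,0,-35,-62,0,0,0,0,-52,-94,0,0,0,0,-70,-125,0,0,0,0]'
python3 - <<'E'
from h import *
s=robot.observe();print(s['t'],s['position'],np.round(s['orientation'],3).tolist(),np.round(s['qpos'],2),np.round(s['wrist_force'],2))
E
```

```text
t: 1.62
position: [0.3627, 0.4405, 0.4047]
orientation: [[-0.998, 0.061, 0.0], [0.061, 0.998, 0.0], [-0.0, 0.0, -1.0]]
wrist_force: [0.4, 0.7, 0.0]
opening: 0.0879
gripper_force: 0.0
t: 2.03
position: [0.4395, 0.2792, 0.405]
orientation: [[-0.998, 0.065, 0.001], [0.065, 0.998, 0.0], [-0.001, 0.001, -1.0]]
wrist_force: [0.5, 0.2, 0.7]
opening: 0.0881
gripper_force: 0.0
t: 2.37
position: [0.5011, 0.1499, 0.405]
orientation: [[-0.998, 0.065, 0.0], [0.065, 0.998, 0.0], [-0.0, 0.0, -1.0]]
wrist_force: [1.1, 1.1, 0.7]
opening: 0.0876
gripper_force: 0.0
2.3667 [0.5010645  0.14988408 0.40496767] [[-0.998, 0.065, 0.0], [0.065, 0.998, 0.0], [-0.0, 0.0, -1.0]] [-0.54  0.23  0.16  1.93 -0.04  0.99  1.14] [1.08 1.06 0.7 ]
```

```bash
python3 -m handwheel '[3,-37,0,0,0,0,6,-74,0,0,0,0,9,-111,0,0,0,0,12,-148,0,0,0,0,15,-185,0,0,0,0]'
python3 -m handwheel '[3,-37,0,0,0,0,6,-74,0,0,0,0,9,-111,0,0,0,0,12,-148,0,0,0,0,15,-185,0,0,0,0]'
python3 -m handwheel '[3,-37,10,0,0,0,6,-73,30,0,0,0,6,-73,60,0,0,0,6,-73,85,0,0,0,6,-73,85,0,0,0]'
python3 - <<'E'
from h import *
s=robot.observe();print(s['t'],s['position'],np.round(s['qpos'],2))
a=cams.capture('top');b=cams.capture('side')
r=lambda a,w,h:cv2.resize(a,(w,h),interpolation=cv2.INTER_CUBIC)
o=np.zeros((600,800,3),np.uint8);o[:,:300]=r(a[205:325,350:410],300,600);o[:500,300:]=r(b[240:365,270:395],500,500)
cv2.imwrite('pics/c3.png',o[...,::-1])
E
```

```text
t: 2.78
position: [0.4732, -0.0337, 0.405]
orientation: [[-0.998, 0.065, 0.001], [0.065, 0.998, 0.0], [-0.001, 0.0, -1.0]]
wrist_force: [0.5, -0.2, 1.0]
opening: 0.0878
gripper_force: 0.0
t: 3.2
position: [0.4462, -0.2173, 0.4051]
orientation: [[-0.998, 0.065, 0.001], [0.065, 0.998, 0.0], [-0.001, 0.0, -1.0]]
wrist_force: [0.1, 1.4, 0.1]
opening: 0.0876
gripper_force: 0.0
t: 3.62
position: [0.4345, -0.2875, 0.3158]
orientation: [[-0.998, 0.066, -0.007], [0.066, 0.998, 0.003], [0.007, 0.002, -1.0]]
wrist_force: [-0.3, 0.2, 0.1]
opening: 0.0881
gripper_force: 0.0
3.6167 [ 0.43445777 -0.28753859  0.31575588] [ 0.12  0.36  0.43  2.03 -0.2   0.81  2.17]
```

View pics/c3.png

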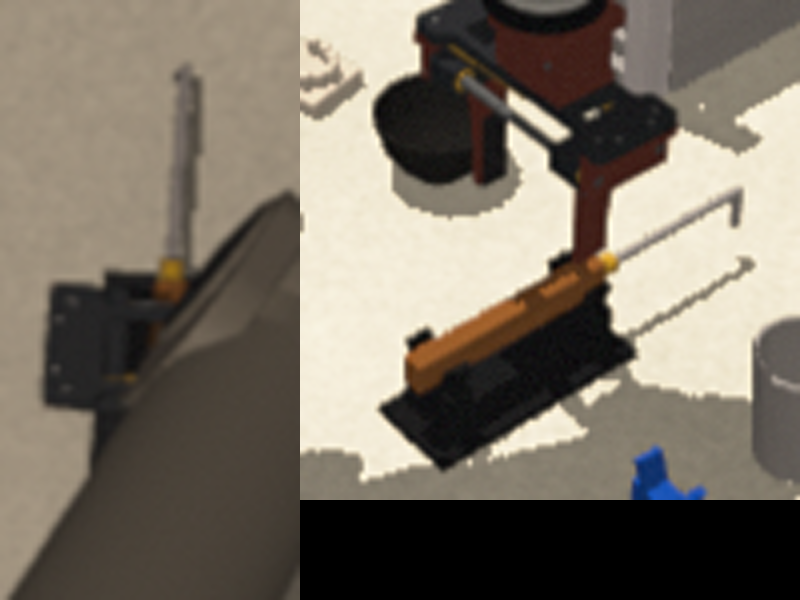

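The fingers straddle the handle in the top view, and side (590,250) in the crop shows the near finger just behind the ferrule end. Next I descend and grip.

```bash
python3 -m handwheel '[0,0,25,0,0,0,0,0,55,0,0,0,0,0,80,0,0,0,0,0,97,0,0,0,0,0,97,0,0,0]'
python3 -m handwheel '[0,0,0,0,0,0,0,0,0,0,0,0,0,0,0,0,0,0,0,0,0,0,0,0,0,0,0,0,0,0]' 0 15
python3 -m handwheel '[0,0,0,0,0,0,0,0,0,0,0,0,0,0,0,0,0,0,0,0,0,0,0,0,0,0,0,0,0,0]' 0 60
```

```text
t: 4.13
position: [0.4363, -0.2871, 0.2217]
orientation: [[-0.998, 0.063, -0.002], [0.063, 0.998, 0.001], [0.002, 0.001, -1.0]]
wrist_force: [0.3, 0.0, -0.5]
opening: 0.0879
gripper_force: 0.0
t: 4.55
position: [0.4365, -0.2881, 0.2237]
orientation: [[-0.998, 0.065, 0.002], [0.065, 0.998, -0.001], [-0.002, -0.001, -1.0]]
wrist_force: [-0.0, -0.3, -0.1]
opening: 0.0579
gripper_force: 0.0
t: 4.97
position: [0.4361, -0.288, 0.2226]
orientation: [[-0.998, 0.065, -0.0], [0.065, 0.998, 0.0], [0.0, 0.0, -1.0]]
wrist_force: [0.5, -0.5, -0.6]
opening: 0.0244
gripper_force: 0.0
```

```bash
python3 -m handwheel '[0,0,0,0,0,0,0,0,0,0,0,0,0,0,0,0,0,0,0,0,0,0,0,0]' 0 60
```

```text
t: 5.3
position: [0.436, -0.288, 0.2226]
orientation: [[-0.998, 0.065, -0.0], [0.065, 0.998, 0.0], [0.0, 0.0, -1.0]]
wrist_force: [-0.5, -0.5, -0.2]
opening: 0.0176
gripper_force: 60.0
```

```bash
python3 -m handwheel '[0,0,-8,0,0,0,0,0,-24,0,0,0,0,0,-50,0,0,0,0,0,-85,0,0,0,0,0,-120,0,0,0]'
python3 -m handwheel '[0,0,-35,0,0,0,0,0,-70,0,0,0,0,0,-105,0,0,0,0,0,-140,0,0,0,0,10,-158,0,0,0]'
python3 -m handwheel '[-3,35,0,0,0,0,-7,70,0,0,0,0,-10,105,0,0,0,0,-14,140,0,0,0,0,-18,175,0,0,0,0]'
python3 -m handwheel '[-3,35,0,0,0,0,-7,70,0,0,0,0,-10,105,0,0,0,0,-14,140,0,0,0,0,-18,159,0,0,0,0]'
python3 -m handwheel '[0,0,0,0,0,0,0,0,0,0,0,0]'
python3 - <<'E'
from h import *
s=robot.observe();print(s['t'],s['position'],np.round(s['qpos'],2))
a=cams.capture('top');b=cams.capture('side')
cv2.imwrite('pics/a4.png',a[...,::-1]);cv2.imwrite('pics/b4.png',b[...,::-1])
r=lambda a,w,h:cv2.resize(a,(w,h),interpolation=cv2.INTER_CUBIC)
o=np.zeros((600,800,3),np.uint8);o[:,:400]=r(a[150:270,230:310],400,600);o[:600,400:]=r(b[130:250,280:360],400,600)
cv2.imwrite('pics/c4.png',o[...,::-1])
for c in('top','side'):
  for n in('hook_tip','ring'):print(c,n,[(round(d['score'],2),np.round(d['point'][::-1],1)) for d in spotter.pinpoint(c,n)][:2])
E
```

```text
t: 5.72
position: [0.4354, -0.2878, 0.3438]
orientation: [[-0.998, 0.065, -0.002], [0.065, 0.998, 0.001], [0.002, 0.0, -1.0]]
wrist_force: [0.2, 0.4, -2.0]
opening: 0.0176
gripper_force: 60.0
t: 6.13
position: [0.4359, -0.28, 0.5054]
orientation: [[-0.998, 0.068, 0.005], [0.068, 0.998, -0.003], [-0.005, -0.002, -1.0]]
wrist_force: [0.6, -0.1, -1.1]
opening: 0.0177
gripper_force: 60.0
t: 6.55
position: [0.4653, -0.1032, 0.5011]
orientation: [[-0.998, 0.066, 0.0], [0.066, 0.998, 0.0], [-0.0, 0.0, -1.0]]
wrist_force: [0.6, -0.5, -0.8]
opening: 0.0182
gripper_force: 60.0
t: 6.97
position: [0.4937, 0.057, 0.5009]
orientation: [[-0.998, 0.061, -0.0], [0.061, 0.998, 0.001], [0.0, 0.001, -1.0]]
wrist_force: [1.1, 0.1, -0.4]
opening: 0.0177
gripper_force: 60.0
t: 7.13
position: [0.494, 0.0537, 0.5006]
orientation: [[-0.998, 0.063, -0.001], [0.063, 0.998, -0.001], [0.001, -0.001, -1.0]]
wrist_force: [-0.6, 0.2, -1.3]
opening: 0.0174
gripper_force: 60.0
7.1333 [0.49403757 0.05366276 0.50064742] [-0.4   0.09  0.18  1.86 -0.02  1.2   1.29]
top hook_tip [(0.74, array([270.3, 177.5]))]
top ring [(0.73, array([269.2, 184.3]))]
side hook_tip [(0.69, array([309.9, 162. ])), (0.48, array([199.9, 214.9]))]
side ring [(0.92, array([311.2, 177. ]))]
```

View pics/c4.png

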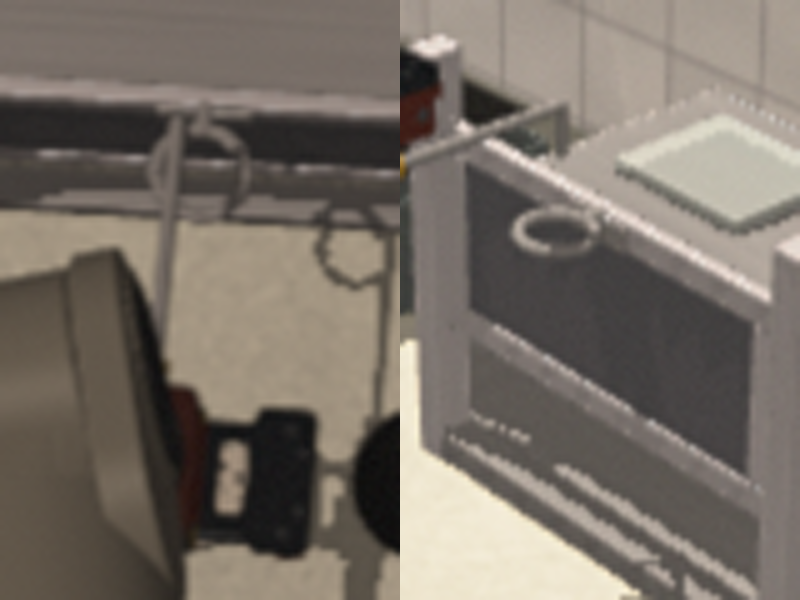

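Crop: the rod end is at top (265,173.5) and side (313,151), and the prong tip is at side (312.6,159). The ring centre is at top (269.8,184) and side (311.4,176).

```bash
python3 - <<'E'
from h import *
np.set_printoptions(precision=4,suppress=True)
print('rod end',tri((265,174),(313,151)),atz('top',265,174,.34),atz('side',313,151,.34),'tip',atz('side',312.6,159.3,.3036))
for z in(.25,.255,.26,.265):print(z,'ring',atz('top',269.8,184,z),atz('side',311.4,176.2,z))
s=robot.observe();R=s['orientation'];p=s['position']
for nm,q in(('rodend',[-.1815-.002,0,.163]),('tip',[-.1815,0,.163+.034])):
  w=p+R@np.array(q);print(nm,w,proj('top',w),proj('side',w))
E
```

```text
rod end (array([0.6795, 0.0425, 0.3342]), np.float64(0.00391526225928173)) [0.6748 0.0442 0.34  ] [0.6752 0.0322 0.34  ] tip [0.6868 0.0466 0.3036]
0.25 ring [0.6714 0.0418 0.25  ] [0.6797 0.0444 0.25  ]
0.255 ring [0.6702 0.0412 0.255 ] [0.6736 0.0377 0.255 ]
0.26 ring [0.669  0.0407 0.26  ] [0.6675 0.0311 0.26  ]
0.265 ring [0.6678 0.0401 0.265 ] [0.6614 0.0244 0.265 ]
rodend [0.6772 0.0393 0.3378] [267.0991 173.3121] [311.85  150.653]
tip [0.6752 0.0395 0.3038] [268.516  177.5464] [311.3588 161.2738]
```

```bash
python3 -m handwheel '[3,-2,0,0,0,0,3,-2,10,0,0,0,3,-2,22,0,0,0,3,-2,34,0,0,0,3,-2,42,0,0,0]'
python3 -m handwheel '[0,0,5,0,0,0,0,0,10,0,0,0,0,0,15,0,0,0,0,0,20,0,0,0,0,0,20,0,0,0]'
python3 - <<'E'
from h import *
a=cams.capture('top');b=cams.capture('side')
r=lambda a,w,h:cv2.resize(a,(w,h),interpolation=cv2.INTER_CUBIC)
o=np.zeros((600,800,3),np.uint8);o[:,:400]=r(a[150:225,240:290],400,600);o[:600,400:]=r(b[135:210,285:335],400,600)
cv2.imwrite('pics/c5.png',o[...,::-1])
E
```

```text
t: 7.85
position: [0.4907, 0.0508, 0.457]
orientation: [[-0.998, 0.065, -0.002], [0.065, 0.998, -0.0], [0.002, -0.001, -1.0]]
wrist_force: [-1.1, -0.5, -1.2]
opening: 0.0175
gripper_force: 60.0
t: 8.27
position: [0.491, 0.0511, 0.4378]
orientation: [[-0.998, 0.065, -0.001], [0.065, 0.998, -0.0], [0.001, -0.0, -1.0]]
wrist_force: [-0.8, -0.2, -0.5]
opening: 0.0177
gripper_force: 60.0
```

View pics/c5.png

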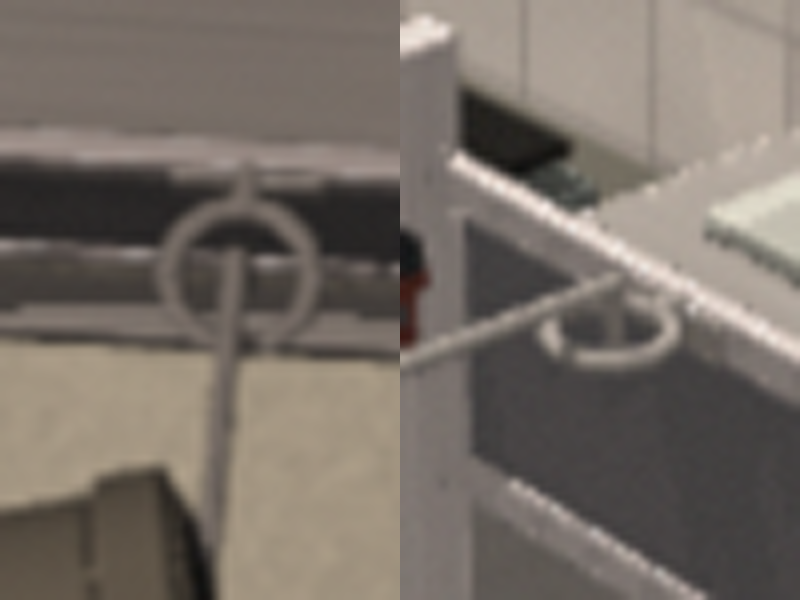

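In the crop the prong is inside the ring, close to its centre in both views. I'll press down gently while watching the force.

```bash
python3 -m handwheel '[0,0,2,0,0,0,0,0,4,0,0,0,0,0,6,0,0,0,0,0,8,0,0,0,0,0,10,0,0,0]'
python3 -m handwheel '[0,0,2,0,0,0,0,0,4,0,0,0,0,0,6,0,0,0,0,0,8,0,0,0,0,0,10,0,0,0]'
python3 -m handwheel '[0,0,2,0,0,0,0,0,4,0,0,0,0,0,6,0,0,0,0,0,8,0,0,0,0,0,10,0,0,0]'
python3 - <<'E'
from h import *
a=cams.capture('top');b=cams.capture('side')
for c in('top','side'):
  for n in('hook_tip','ring'):print(c,n,[(round(d['score'],2),np.round(d['point'][::-1],1)) for d in spotter.pinpoint(c,n)][:2])
s=robot.observe();print(s['ft_torque'])
E
```

```text
t: 8.78
position: [0.4912, 0.0511, 0.4285]
orientation: [[-0.998, 0.065, 0.0], [0.065, 0.998, 0.0], [-0.0, 0.0, -1.0]]
wrist_force: [-0.0, -0.2, -1.7]
opening: 0.0178
gripper_force: 60.0
t: 9.2
position: [0.4912, 0.0511, 0.4187]
orientation: [[-0.998, 0.065, 0.0], [0.065, 0.998, 0.0], [-0.0, 0.0, -1.0]]
wrist_force: [-1.3, 0.5, 0.7]
opening: 0.0177
gripper_force: 60.0
t: 9.62
position: [0.4912, 0.0511, 0.4085]
orientation: [[-0.998, 0.065, 0.0], [0.065, 0.998, 0.0], [-0.0, 0.0, -1.0]]
wrist_force: [-0.7, 0.4, 1.1]
opening: 0.0177
gripper_force: 60.0
top hook_tip [(0.69, array([272.2, 190. ])), (0.49, array([271. , 251.6]))]
top ring [(0.85, array([272. , 185.7])), (0.2, array([195.8, 287.6]))]
side hook_tip [(0.98, array([310.8, 189.2]))]
side ring [(0.55, array([312.8, 184.1]))]
[ 0.01434439 -0.24620343 -0.00401855]
```

```bash
for i in 1; do
python3 -m handwheel '[0,0,2.5,0,0,0,0,0,5,0,0,0,0,0,7.5,0,0,0,0,0,10,0,0,0,0,0,12.5,0,0,0]'
python3 -m handwheel '[0,0,2.5,0,0,0,0,0,5,0,0,0,0,0,7.5,0,0,0,0,0,10,0,0,0,0,0,12.5,0,0,0]'
python3 -m handwheel '[0,0,2.5,0,0,0,0,0,5,0,0,0,0,0,7.5,0,0,0,0,0,10,0,0,0,0,0,12.5,0,0,0]'
python3 -m handwheel '[0,0,2,0,0,0,0,0,4,0,0,0,0,0,6,0,0,0,0,0,8,0,0,0,0,0,10,0,0,0]'; done | grep -v -e orient -e open
python3 - <<'E'
from h import *
a=cams.capture('top');b=cams.capture('side')
r=lambda a,w,h:cv2.resize(a,(w,h),interpolation=cv2.INTER_CUBIC)
o=np.zeros((600,800,3),np.uint8);o[:,:400]=r(a[150:225,240:290],400,600);o[:600,400:]=r(b[140:260,285:365],400,600)
cv2.imwrite('pics/c6.png',o[...,::-1])
s=robot.observe();print(s['ft_torque'])
E
```

```text
t: 10.33
position: [0.4912, 0.0511, 0.3959]
wrist_force: [-0.1, -0.2, 0.6]
gripper_force: 60.0
t: 10.75
position: [0.4912, 0.0511, 0.3834]
wrist_force: [0.7, -0.8, 0.5]
gripper_force: 60.0
t: 11.17
position: [0.4912, 0.0511, 0.3709]
wrist_force: [1.0, 0.7, 0.4]
gripper_force: 60.0
t: 11.58
position: [0.4912, 0.0511, 0.361]
wrist_force: [0.4, -0.2, 0.9]
gripper_force: 60.0
[-4.12739966e-04 -4.35194269e-01  5.37550422e-02]
```

View pics/c6.png

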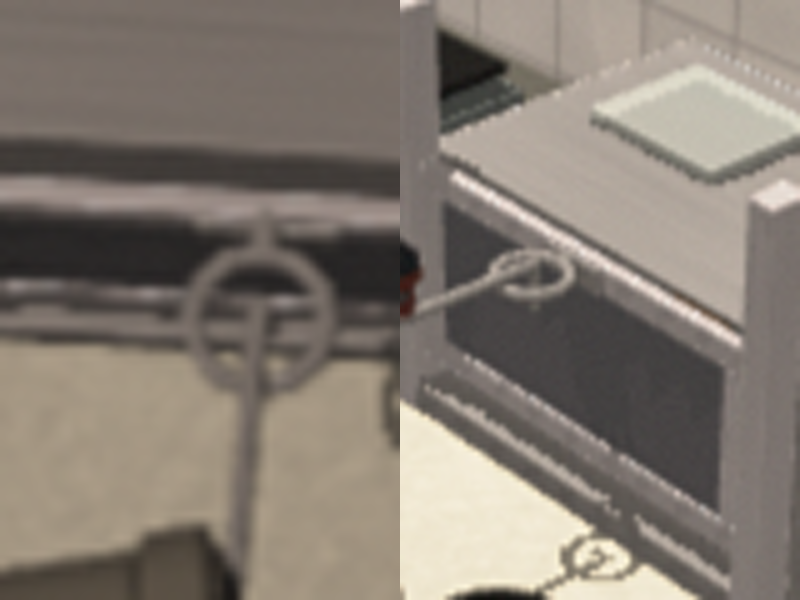

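The shutter is coming down with the prong still in the ring, and there is a small gap left at the sill. I'll ease the last ~16 mm.

```bash
(python3 -m handwheel '[0,0,1.2,0,0,0,0,0,2.4,0,0,0,0,0,3.6,0,0,0,0,0,4.8,0,0,0,0,0,6,0,0,0]'
python3 -m handwheel '[0,0,1.2,0,0,0,0,0,2.4,0,0,0,0,0,3.6,0,0,0,0,0,4.8,0,0,0,0,0,6,0,0,0]'
python3 -m handwheel '[0,0,1,0,0,0,0,0,2,0,0,0,0,0,2,0,0,0]') | grep -v -e orient -e open
python3 -c "
from h import *
print(robot.observe()['ft_torque'])"
python3 -m handwheel '[0,0,0.5,0,0,0,0,0,1,0,0,0,0,0,1.5,0,0,0,0,0,2,0,0,0,0,0,2,0,0,0]'
python3 -c "
from h import *
print(robot.observe()['ft_torque'])"
```

```text
t: 12.1
position: [0.4911, 0.0511, 0.355]
wrist_force: [-0.9, 0.7, 1.5]
gripper_force: 60.0
t: 12.52
position: [0.4911, 0.0511, 0.349]
wrist_force: [-0.6, 0.5, 1.0]
gripper_force: 60.0
t: 12.77
position: [0.4911, 0.0511, 0.3469]
wrist_force: [-0.5, 0.2, 0.9]
gripper_force: 60.0
[ 0.0373678  -0.25676226  0.04461872]
t: 13.18
position: [0.4911, 0.0511, 0.345]
orientation: [[-0.998, 0.065, -0.0], [0.065, 0.998, -0.0], [0.0, -0.0, -1.0]]
wrist_force: [-0.6, 0.0, 0.4]
opening: 0.0179
gripper_force: 60.0
[-0.00479298 -0.18407068  0.00478513]
```

```bash
for k in 1; do python3 -m handwheel '[0,0,0.5,0,0,0,0,0,1,0,0,0,0,0,1,0,0,0]'
python3 -c "
from h import *
print(robot.observe()['ft_torque'])"
python3 -m handwheel '[0,0,0.5,0,0,0,0,0,1,0,0,0,0,0,1,0,0,0]'
python3 -c "
from h import *
print(robot.observe()['ft_torque'])"
python3 -m handwheel '[0,0,0.5,0,0,0,0,0,1,0,0,0,0,0,1,0,0,0]'
done | grep -v -e orient -e open
python3 - <<'E'
from h import *
print(robot.observe()['ft_torque'])
b=cams.capture('side');a=cams.capture('top')
cv2.imwrite('pics/b7.png',b[...,::-1]);cv2.imwrite('pics/a7.png',a[...,::-1])
for c in('top','side'):
  for n in('hook_tip','ring'):print(c,n,[(round(d['score'],2),np.round(d['point'][::-1],1)) for d in spotter.pinpoint(c,n)][:2])
for z in(.174,.176,.18):
  w=np.array([.675,.0405,z]);print(z,proj('top',w),proj('side',w))
E
```

```text
t: 13.43
position: [0.4911, 0.0511, 0.344]
wrist_force: [-0.5, -0.3, 1.7]
gripper_force: 60.0
[-0.03590428 -0.19500872 -0.02446017]
t: 13.68
position: [0.4911, 0.0511, 0.3432]
wrist_force: [-2.3, 0.1, 2.5]
gripper_force: 60.0
[-0.02696207 -0.09244454 -0.03482804]
t: 13.93
position: [0.4913, 0.0512, 0.3423]
wrist_force: [-3.1, 0.3, 4.2]
gripper_force: 60.0
[-0.02248413 -0.29185797 -0.01333116]
top hook_tip [(0.45, array([274.4, 193.8]))]
top ring [(0.85, array([273.2, 187.5]))]
side hook_tip [(0.63, array([311.5, 207.3]))]
side ring [(0.78, array([315.5, 200. ]))]
0.174 [273.13254195 189.10642739] [311.21718554 198.77299744]
0.176 [273.06286143 188.94723873] [311.21493825 198.21911633]
0.18 [272.9228481  188.62737129] [311.21043449 197.10908866]
```

```bash
for k in 1; do python3 -m handwheel '[0,0,0.5,0,0,0,0,0,1,0,0,0,0,0,1,0,0,0]'
python3 -m handwheel '[0,0,0.5,0,0,0,0,0,1,0,0,0,0,0,1,0,0,0]'
done | grep -v -e open
python3 - <<'E'
from h import *
print(robot.observe()['ft_torque'])
b=cams.capture('side');a=cams.capture('top')
r=lambda a,w,h:cv2.resize(a,(w,h),interpolation=cv2.INTER_CUBIC)
o=np.zeros((600,800,3),np.uint8);o[:,:400]=r(a[155:275,240:320],400,600);o[:600,400:]=r(b[160:268,290:362],400,600)
cv2.imwrite('pics/c8.png',o[...,::-1])
E
```

```text
t: 14.48
position: [0.4912, 0.0512, 0.3411]
orientation: [[-0.998, 0.065, 0.0], [0.065, 0.998, 0.0], [-0.0, 0.0, -1.0]]
wrist_force: [-2.2, 0.1, 4.1]
gripper_force: 60.0
t: 14.73
position: [0.4912, 0.0511, 0.34]
orientation: [[-0.998, 0.065, -0.0], [0.065, 0.998, -0.0], [0.0, -0.0, -1.0]]
wrist_force: [-2.2, 0.7, 3.3]
gripper_force: 60.0
[ 0.02736953 -0.37522622 -0.021686  ]
```

View pics/c8.png

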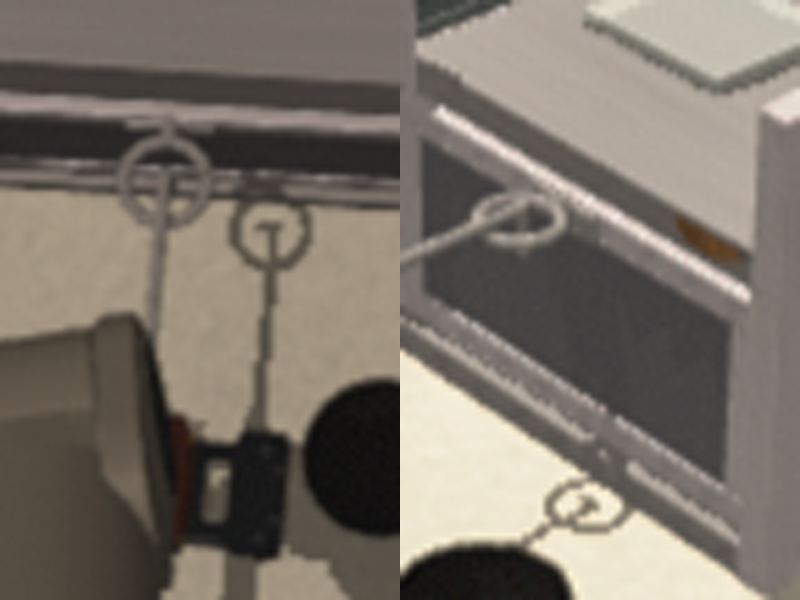

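The prong is in the ring, the panel's lower frame is down on the sill strip, and the reaction force has risen to ~5 N and holds there. I take that as the sill. Now I'll unhook straight up, slowly.

```bash
for k in 1; do python3 -m handwheel '[0,0,-1,0,0,0,0,0,-2,0,0,0,0,0,-3,0,0,0,0,0,-4,0,0,0,0,0,-5,0,0,0]'
python3 -m handwheel '[0,0,-2,0,0,0,0,0,-4,0,0,0,0,0,-6,0,0,0,0,0,-8,0,0,0,0,0,-10,0,0,0]'
python3 -m handwheel '[0,0,-3,0,0,0,0,0,-6,0,0,0,0,0,-9,0,0,0,0,0,-12,0,0,0,0,0,-15,0,0,0]'
python3 -m handwheel '[0,0,-5,0,0,0,0,0,-10,0,0,0,0,0,-17,0,0,0,0,0,-24,0,0,0,0,0,-34,0,0,0]'
python3 -m handwheel '[0,0,-5,0,0,0,0,0,-10,0,0,0,0,0,-15,0,0,0,0,0,-15,0,0,0]'
done | grep -v -e open -e orient
python3 - <<'E'
from h import *
b=cams.capture('side');a=cams.capture('top')
for c in('top','side'):
  for n in('hook_tip','ring'):print(c,n,[(round(d['score'],2),np.round(d['point'][::-1],1)) for d in spotter.pinpoint(c,n)][:2])
r=lambda a,w,h:cv2.resize(a,(w,h),interpolation=cv2.INTER_CUBIC)
o=np.zeros((600,800,3),np.uint8);o[:,:400]=r(a[155:275,240:320],400,600);o[:600,400:]=r(b[160:268,290:362],400,600)
cv2.imwrite('pics/c9.png',o[...,::-1])
print(tri((273,191),(311.6,199.2)))
E
```

```text
t: 15.25
position: [0.491, 0.051, 0.3449]
wrist_force: [-0.6, 0.8, -1.6]
gripper_force: 60.0
t: 15.67
position: [0.4912, 0.0511, 0.3554]
wrist_force: [0.8, 0.2, -1.4]
gripper_force: 60.0
t: 16.08
position: [0.4912, 0.0511, 0.3705]
wrist_force: [-0.1, 0.2, -1.4]
gripper_force: 60.0
t: 16.5
position: [0.491, 0.0511, 0.4046]
wrist_force: [0.4, 0.4, -1.4]
gripper_force: 60.0
t: 16.83
position: [0.4914, 0.0511, 0.4202]
wrist_force: [-0.5, -0.3, -1.6]
gripper_force: 60.0
top hook_tip [(0.47, array([272. , 190.6])), (0.37, array([195.1, 286.3]))]
top ring [(0.81, array([271.6, 191. ])), (0.7, array([273.3, 190.3]))]
side hook_tip [(0.83, array([311.5, 186.3]))]
side ring [(0.66, array([314.3, 201.6]))]
(array([0.67168032, 0.03906642, 0.17405886]), np.float64(0.0026838792404287617))
```

View pics/c9.png

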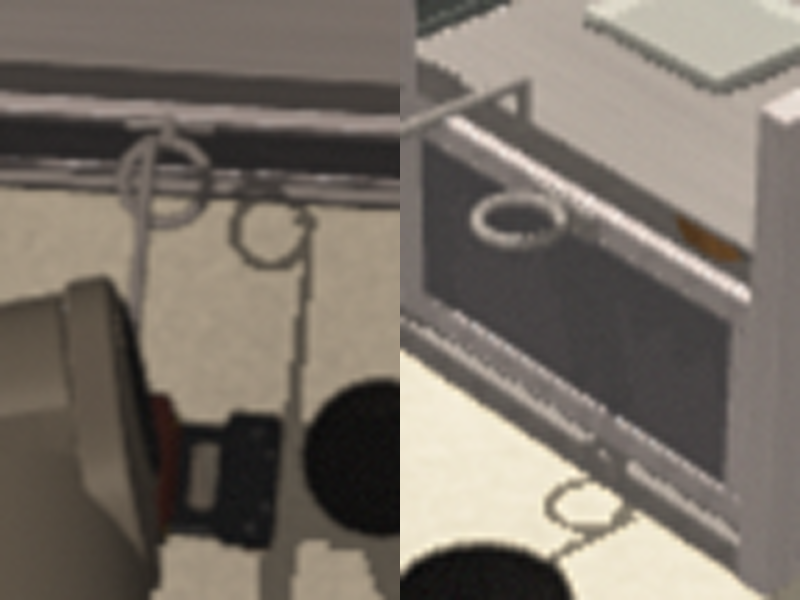

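The ring and shutter stayed put, with the ring triangulated at z = 0.174, so the shutter is shut. The hook is clear above it. Next I check the pole's tilt in the grip and carry it back above the rest.

```bash
python3 -c "
from h import *
print(tri((269.6,183),(312.9,174.8)))"
for k in 1; do python3 -m handwheel '[2,-20,0,0,0,0,5,-52,0,0,0,0,8,-88,0,0,0,0,12,-124,0,0,0,0,16,-160,0,0,0,0]'
python3 -m handwheel '[4,-36,0,0,0,0,8,-72,0,0,0,0,11,-108,0,0,0,0,14,-140,0,0,0,0,16,-165,0,0,0,0]'
python3 -m handwheel '[1,-12,0,0,0,0,1,-17,0,0,0,0,1,-17,0,0,0,0,1,-17,20,0,0,0,1,-17,40,0,0,0]'
python3 -m handwheel '[0,0,15,0,0,0,0,0,20,0,0,0,0,0,20,0,0,0,0,0,20,0,0,0]'
done | grep -v -e open 
python3 - <<'E'
from h import *
b=cams.capture('side');a=cams.capture('top')
cv2.imwrite('pics/b10.png',b[...,::-1])
r=lambda a,w,h:cv2.resize(a,(w,h),interpolation=cv2.INTER_CUBIC)
o=np.zeros((600,800,3),np.uint8);o[:,:300]=r(a[205:325,350:410],300,600);o[:500,300:]=r(b[240:365,270:395],500,500)
cv2.imwrite('pics/c10.png',o[...,::-1])
E
```

```text
(array([0.67544576, 0.03900362, 0.25796542]), np.float64(0.004062263370225424))
t: 17.55
position: [0.4643, -0.1089, 0.419]
orientation: [[-0.998, 0.064, -0.0], [0.064, 0.998, 0.0], [0.0, -0.0, -1.0]]
wrist_force: [0.9, -0.4, -2.0]
gripper_force: 60.0
t: 17.97
position: [0.437, -0.2739, 0.4191]
orientation: [[-0.998, 0.067, -0.0], [0.067, 0.998, -0.001], [0.0, -0.001, -1.0]]
wrist_force: [0.7, -0.1, -1.6]
gripper_force: 60.0
t: 18.38
position: [0.4371, -0.2869, 0.3794]
orientation: [[-0.998, 0.063, 0.003], [0.063, 0.998, -0.0], [-0.003, 0.0, -1.0]]
wrist_force: [-0.7, 0.3, -2.4]
gripper_force: 60.0
t: 18.72
position: [0.4366, -0.2873, 0.3595]
orientation: [[-0.998, 0.064, 0.0], [0.064, 0.998, 0.0], [-0.0, 0.0, -1.0]]
wrist_force: [0.1, -0.6, -1.6]
gripper_force: 60.0
```

View pics/c10.png

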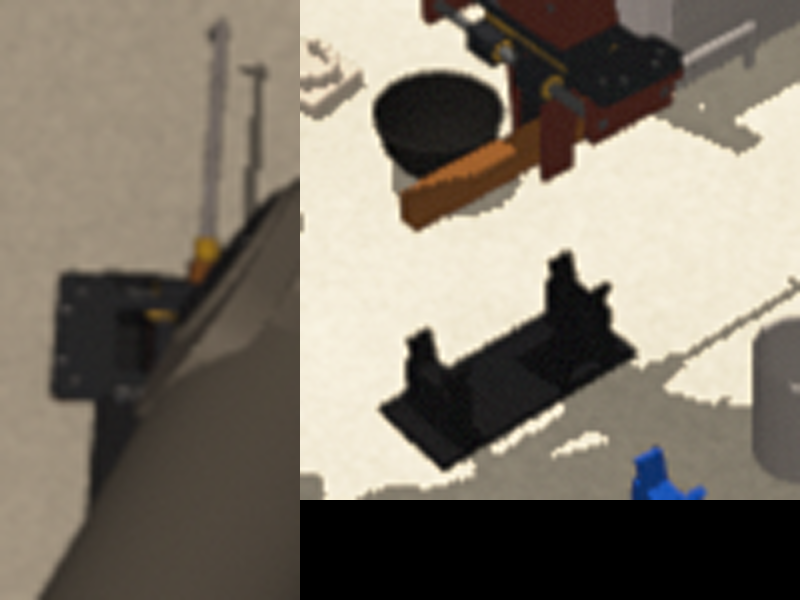

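The pole hangs over the empty black rest, slightly nose-up by about 0.02 rad. That matches the 4 mm of over-press I gave it. I'll level it and lower it.

```bash
for k in 1; do python3 -m handwheel '[-2,0,20,0,0.011,0,-3.6,0,45,0,0.022,0,-3.6,0,70,0,0.022,0,-3.6,0,88,0,0.022,0,-3.6,0,100,0,0.022,0]'
python3 -m handwheel '[0,0,4,0,0,0,0,0,8,0,0,0,0,0,10,0,0,0,0,0,10,0,0,0,0,0,10,0,0,0]'
python3 -m handwheel '[0,0,3,0,0,0,0,0,6,0,0,0,0,0,9,0,0,0,0,0,12,0,0,0,0,0,15,0,0,0]'
python3 -m handwheel '[0,0,2,0,0,0,0,0,4,0,0,0,0,0,6,0,0,0,0,0,8,0,0,0,0,0,8,0,0,0]'
done | grep -v -e open
```

```text
t: 19.23
position: [0.4398, -0.288, 0.2582]
orientation: [[-0.998, 0.064, -0.022], [0.064, 0.998, 0.002], [0.022, 0.0, -1.0]]
wrist_force: [-0.5, 0.3, -0.7]
gripper_force: 60.0
t: 19.65
position: [0.4398, -0.2885, 0.25]
orientation: [[-0.998, 0.065, -0.021], [0.065, 0.998, 0.001], [0.021, -0.0, -1.0]]
wrist_force: [-0.4, 0.5, -1.4]
gripper_force: 60.0
t: 20.07
position: [0.4391, -0.2882, 0.2338]
orientation: [[-0.998, 0.065, -0.022], [0.065, 0.998, 0.002], [0.022, 0.0, -1.0]]
wrist_force: [0.6, -0.7, -0.9]
gripper_force: 60.0
t: 20.48
position: [0.4388, -0.2881, 0.2258]
orientation: [[-0.998, 0.065, -0.022], [0.065, 0.998, 0.002], [0.023, 0.0, -1.0]]
wrist_force: [0.3, -0.3, -1.3]
gripper_force: 60.0
```

```bash
for k in 1; do python3 -m handwheel '[0,0,1,0,0,0,0,0,2,0,0,0,0,0,2,0,0,0]'
python3 -m handwheel '[0,0,1,0,0,0,0,0,1,0,0,0,0,0,1,0,0,0]'
done | grep -v -e open
```

```text
t: 20.73
position: [0.4389, -0.2882, 0.2241]
orientation: [[-0.998, 0.065, -0.022], [0.065, 0.998, 0.002], [0.022, 0.0, -1.0]]
wrist_force: [-0.0, -0.9, -1.8]
gripper_force: 60.0
t: 20.98
position: [0.4389, -0.2882, 0.2231]
orientation: [[-0.998, 0.065, -0.022], [0.065, 0.998, 0.001], [0.022, 0.0, -1.0]]
wrist_force: [-1.0, -0.1, -1.8]
gripper_force: 60.0
```

```bash
for k in 1; do python3 -m handwheel '[0,0,0.7,0,0,0,0,0,0.7,0,0,0]'
python3 -m handwheel '[0,0,0.7,0,0,0,0,0,0.7,0,0,0]' - 5
python3 -m handwheel '[0,0,0,0,0,0,0,0,0,0,0,0,0,0,0,0,0,0,0,0,0,0,0,0,0,0,0,0,0,0]' 100
python3 -m handwheel '[0,0,0,0,0,0,0,0,0,0,0,0,0,0,0,0,0,0,0,0,0,0,0,0,0,0,0,0,0,0]'
python3 -m handwheel '[0,0,-10,0,0,0,0,0,-30,0,0,0,0,0,-60,0,0,0,0,0,-90,0,0,0,0,0,-120,0,0,0]'
python3 -m handwheel '[0,35,-30,0,0,0,0,70,-50,0,0,0,0,105,-50,0,0,0,0,140,-50,0,0,0,0,175,-50,0,0,0]'
python3 -m handwheel '[0,20,0,0,0,0,0,40,0,0,0,0,0,60,0,0,0,0,0,60,0,0,0,0]'
done | grep -v -e orient
python3 - <<'E'
from h import *
b=cams.capture('side');a=cams.capture('top')
r=lambda a,w,h:cv2.resize(a,(w,h),interpolation=cv2.INTER_CUBIC)
o=np.zeros((600,800,3),np.uint8);o[:,:300]=r(a[205:325,350:410],300,600);o[:,300:]=r(b[160:360,265:432],500,600)
cv2.imwrite('pics/c11.png',o[...,::-1])
b0=cv2.imread('pics/side0.png')[...,::-1];print([(n,[np.round(d['point'][::-1],1) for d in spotter.pinpoint(c,n)][:1],c) for c in('top','side') for n in('pole','hook_tip','ring')])
E
```

```text
t: 21.15
position: [0.4389, -0.2883, 0.2226]
wrist_force: [-0.2, 0.8, 0.1]
opening: 0.0177
gripper_force: 60.0
t: 21.32
position: [0.439, -0.2883, 0.2221]
wrist_force: [-0.8, -0.1, 5.2]
opening: 0.0178
gripper_force: 5.0
t: 21.73
position: [0.4389, -0.2882, 0.2217]
wrist_force: [-0.6, 1.0, -0.6]
opening: 0.0479
gripper_force: 0.0
t: 22.15
position: [0.4389, -0.2882, 0.2217]
wrist_force: [-0.2, 0.7, 1.5]
opening: 0.0814
gripper_force: 0.0
t: 22.57
position: [0.4411, -0.2884, 0.3436]
wrist_force: [-0.1, 0.2, -0.8]
opening: 0.088
gripper_force: 0.0
t: 22.98
position: [0.4536, -0.1124, 0.3932]
wrist_force: [1.2, 0.3, 0.5]
opening: 0.0878
gripper_force: 0.0
t: 23.32
position: [0.4579, -0.0503, 0.3924]
wrist_force: [0.3, 0.7, 0.4]
opening: 0.0881
gripper_force: 0.0
[('pole', [array([384.4, 289.8])], 'top'), ('hook_tip', [array([386.8, 220.8])], 'top'), ('ring', [array([388.8, 221.6])], 'top'), ('pole', [array([320.8, 320.4])], 'side'), ('hook_tip', [array([378.2, 296.3])], 'side'), ('ring', [array([311.1, 200.5])], 'side')]
```

View pics/c11.png

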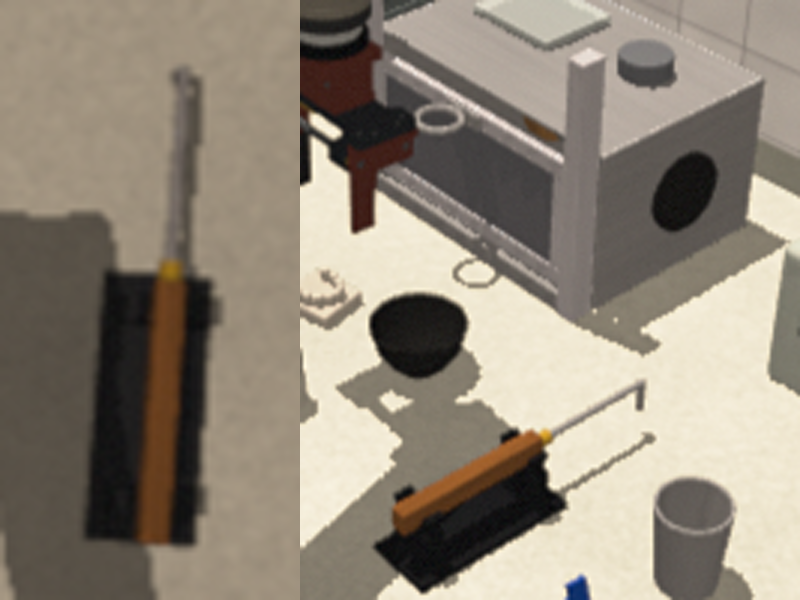

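The pole lies level in its black rest within about 1 px of where it started, and the shutter is down with the ring at side (311,200). The gripper is clear of everything and nothing else moved.

```bash
python3 -c "
from station import workorder
print(workorder.sign_off())"
```

```text
the job is handed in; nothing more can be done
None
```

I eased the shutter shut with the hooked pole, unhooked it, laid the pole back in its own rest, and handed the job in at about 23.5 s of the 61 s; the sign-off returned no verdict.

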